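# Check the seal of the marked preserve jar

## Task

Push the crate of jars along the rollers into the yellow checking bay until it rests against the end stop, without lifting it. Then take the orange lid tester out of its holder and set its rubber foot on the red dot of the jar lid, upright and gently, so that the sprung foot is pushed about half-way in (about 3.5 N). Finish while still holding it pressed there, and leave the other things on the table alone.

Things in the scene. Friction and masses are not known exactly. Their poses are not given: they have to be found in the camera images.
- track: Fixed roller track, 169 mm wide (its x), 470 mm long (its y), with free-turning steel rollers across it, tops 46 mm above the table. Origin: footprint centre, on the table. The crate rolls along its y; the yellow bay is at its -y end: guides and end stop 78 mm high, stop's inner face 223 mm from the origin. Aluminium side rails, 58 mm high, keep the crate straight (5 mm play each side).
- bay (a point): The point in the bay where the crate's centre is when the crate rests against the end stop (76 mm above the table). Axes as the track's.
- crate_center (a point): Centre, half-way up, of an open wooden crate 135 x 135 x 60 mm high (rim 106 mm above the table), walls 5 mm, 2 x 2 cells with a jar in each. It stands on the rollers towards the +y end of the track, square to it. With its jars about 0.85 kg. The rollers turn easily: 1 to 3 N moves it, and it stays where it is left.
- red_dot (a point): Centre of the red dot (14 mm across) in the middle of the marked jar's white lid, on top; z up. The jar is 56 mm across, 72 mm high, loose in its cell (2 mm play), in any of the four cells; lid top about 123 mm above the table, 17 mm above the crate's rim. Two other jars have plain white lids, one has a blue dot.
- jar_red: The marked jar (with the red dot on its white lid). Origin: centre of its underside.
- holder: Grey holder fixed on the table: a round cup with a foot 72 mm across and an upper tube 44 mm across, 75 mm high, bore 27 mm. The tester hangs in it by its collar. Origin: centre of its underside.
- tester_grip (a point): Centre of the tester's handle: orange upright cylinder 30 mm across, 80 mm high, 83 to 163 mm above the table while in the holder; z runs up the tester. Below it: black collar (42 mm across, 8 high), steel neck (20 across, 30 long), sprung foot, whose lower face is 103 mm below this point when fully out. About 0.15 kg. Raise it 60 mm or more to clear the holder.
- tester_foot (a point): Centre of the lower face of the tester's rubber foot (12 mm across).
- plunger (a joint): How far the sprung foot is pushed into the tester, m: 0 fully out, 0.015 fully in. The spring gives 1.2 N at first touch and 300 N/m more: 3.45 N at 0.0075. Fully in, it is rigid.
- tester: The tester; origin at the foot's lower face when it is fully out.
Not all that is in view belongs to the job. What is shaped like the part that bears crate_center but blue or pink is not meant.

How it is judged:
By the outcome, as a careful person would: the job done as asked, in the order asked, and still so for the second after the job is handed in, while the arm keeps its last pose, push and grip.
It also fails if it takes over 54 s, if anything falls off the work surface, if the arm or the gripper's body presses on something with over 40 N, if the wrist force passes 120 N, or if a joint passes its speed limit or range.

## Robot

A 6-joint arm with a two-finger parallel gripper is mounted at the origin on the work surface. World frame = base frame: x ahead of the robot, y to its left, z up, the work surface at z = 0. Lengths are in m, angles in degrees, forces in N, time in s.
With the tool pointing down it reaches from about 0.35 to 0.875 m from the base axis. Payload 4.2 kg.
Tool frame: the origin (TCP) lies midway between the tips of the shut fingers; the grasp point (between the pads) lies 19 mm behind it; z points along the fingers, y is the line along which they close (so a half turn about z gives the same grasp; the last joint's range is limited). The gripper opens to 87 mm and grips with 3 to 60 N. Pads are 19 mm wide; open, the fingers measure 117 mm over their backs; the gripper's body (75 mm by 190 mm) begins 51 mm behind the grasp point.
Start: joints at [-59.095, 22.042, 0.453, 0, -68.411, -14.817], TCP at [0.173, -0.6, 0.223] pointing down, gripper open.
Joint ranges: [-179.83, 179.83], [-69.29, 118.12], [-61.27, 80.66], [-181.25, 117.63], [-171.15, -9.14], [-177.46, 177.46]. Speed limits (degrees/s): [159.86, 159.86, 180, 180, 180, 180].

## Interface

Orientations are given as a 3x3 rotation matrix whose columns are the frame's x, y, z axes.
In Python, from station import r, cams gives the robot as it stands.
- The arm moves only by the tool play_rows, never from a script. Its argument "commands" is text: rows parted by semicolons, each of 6 numbers parted by spaces: the shift along the world's x, y, z normalised to -1 to 1, where 1 is 30 mm, then the turn, a rotation vector about the world's x, y, z normalised to -1 to 1, where 1 is 0.15 rad. A call has 1 to 20 rows; each row shifts and turns the commanded pose from where the row before left it; what a row does not reach is not made up. A row lasts 1/10 s, in which the tool goes at most 50 mm and 8.59 degrees, less where a joint would pass 70% of its speed; a pose out of reach is approached as far as the arm can. A call with a number of a shift or a turn outside -1 to 1 is refused whole. A call with a gripper value outside its range is refused whole. "grip" is the finger opening in mm, from 0 to 87, set as the call begins (left out, the last holds). The fingers move at their own pace and stop on an object; the grip force is fixed at half the most. Time passes only in rows, so rows that do not move let the fingers close. It gives the time, the measured TCP pose, the force, the opening and the grip force at its end, in the units of the state.
- r.sense(): the state, without advancing time (a new reading comes with each control period).
- cams.capture(name): name is "scene" or "side" or "wrist"; returns (picture, depth): 400x640x3 uint8, blue, green, red; 400x640 float32, m along the optical axis (not along the pixel's ray), 0 where there is no reading.
- cams.camera_info(name): a dict with "mtx" (3x3 intrinsics, pixels), "R" (3x3) and "t" (3): a world point X has camera coordinates R X + t. Camera axes: x right, y down, z forward; pixel columns grow to the right and rows downward; lengths in m; the calibration is good to about 2 mm. A picture is of the moment at which its call begins: read the wrist's pose just before it. camera_info takes no time and is no camera call; for the wrist camera it gives the pose at the moment of the call.
- r.finish_job(): hands the job in; it is judged then, once.
The state is a dict: "time_s": time; "joints": joint angles; "joint_velocities": joint speeds; "effort": joint torques, N m; "tcp_pos": TCP position; "ee_rot": TCP orientation; "wrist_force": force on the tool from outside, world axes, zero at the start; "moment": the same for the moment, N m; "gripper_width": opening from 0.0 (shut) to 1.0 (fully open); "gripper_force": force on a finger pad.
Only numpy, scipy, OpenCV 4.12 (cv2) and the standard library are available. Lean on these libraries where they do the work, as an engineer would, in place of code of your own. Each camera call takes 0.05 s, during which the arm holds its last target. There are 200 camera calls.

## Working session

There is one attempt and no reset: what is moved stays moved. The work goes in short steps, Python scripts to look and compute and a tool call to move; the robot and the scene stay as the last step left them, time stands still between calls to the robot, and variables do not carry over. Pictures are saved under pics/ and viewed, at most 10 in all, crops included, and the job is handed in when it is done.

Besides the shell and the picture viewer there is one more tool, called after "Call:" as a command line: name --argument value ..., lists and objects as JSON in quotes. play_rows: Moves the arm, as the interface text tells. Scaled input: -1 to 1 covers 30 mm each way for a shift and 0.15 rad each way for a turn. Its arguments: {"type":"object","properties":{"commands":{"type":"string"},"grip":{"type":"number"}},"required":["commands"]}

```bash
mkdir -p pics; cat > h.py <<'E'
import numpy as np,cv2
from station import r,cams
def cap(n,f=None):
    i=cams.camera_info(n); p,d=cams.capture(n)
    if f: cv2.imwrite('pics/'+f,p); np.savez('pics/'+f+'.npz',p=p,d=d,**{k:np.array(i[k]) for k in('mtx','R','t')})
    return p,d,i
def world(d,i):
    v,u=np.indices(d.shape); K=np.array(i['mtx'])
    c=np.stack([(u-K[0,2])/K[0,0]*d,(v-K[1,2])/K[1,1]*d,d],-1)
    return (c-np.array(i['t']).ravel())@np.array(i['R'])
E
python3 - <<'E'
from h import *
print(r.sense())
for n in('scene','side'): cap(n,n+'1.png')
E
```

```text
{'time_s': 0.0, 'joints': array([-5.90946070e+01,  2.20907890e+01,  3.79157896e-01, -3.15632308e-02,
       -6.84110910e+01, -1.48180037e+01]), 'joint_velocities': array([-0.07188232,  0.01716779,  0.1149097 ,  0.04968116,  0.06016833,
       -0.08164713]), 'effort': array([ 5.20945869e-04, -3.90673649e+01,  1.87403494e+01,  4.21956897e+00,
        1.08963187e-02, -2.04888597e-04]), 'tcp_pos': array([ 0.17306257, -0.59992278,  0.2214484 ]), 'ee_rot': array([[-9.60896449e-01, -2.76907165e-01, -6.60594238e-04],
       [-2.76907948e-01,  9.60894154e-01,  2.10083951e-03],
       [ 5.30236277e-05,  2.20161302e-03, -9.99997575e-01]]), 'wrist_force': array([-0.70161402, -0.47736413,  0.00116479]), 'moment': array([ 0.02623306, -0.03165428, -0.01615578]), 'gripper_force': 0.0, 'gripper_width': 0.9981130853650072}
```

View pics/scene1.png

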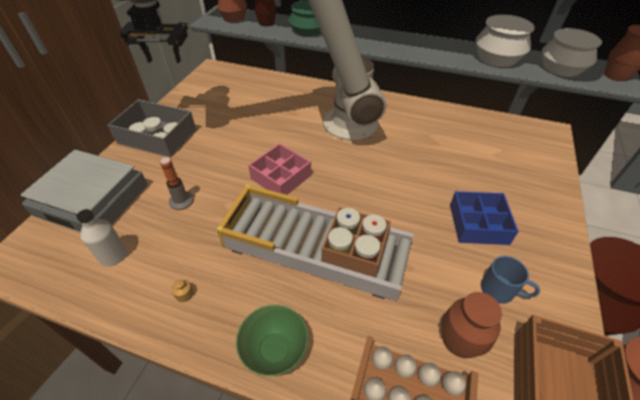

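View pics/side1.png

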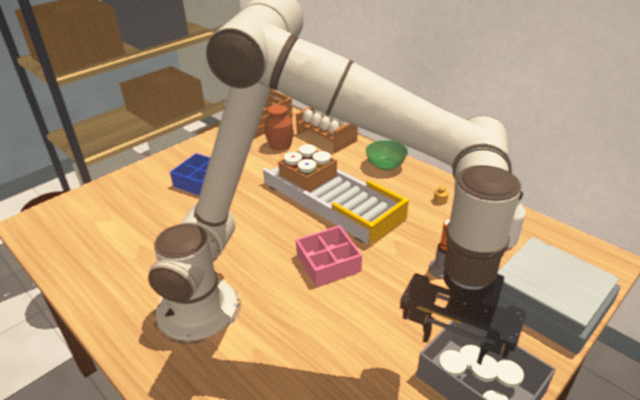

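The scene view has the track from the yellow bay at (245,220) to its far end at (400,265). The crate is at (357,240), the red dot at (375,223) and the tester with its holder at (172,180). Next I'll measure these.

```bash
python3 - <<'E'
from h import *
z=np.load('pics/scene1.png.npz'); p=z['p']; d=z['d']; W=world(d,z)
h=cv2.cvtColor(p,cv2.COLOR_BGR2HSV); H,S,V=[h[...,k].astype(int) for k in range(3)]
v,u=np.indices(d.shape)
def rep(n,m):
    q=W[m&(d>0)]; print(n,len(q),np.median(q,0).round(4),q.min(0).round(3),q.max(0).round(3)); return q
box=lambda a,b,c,e:(u>=a)&(u<b)&(v>=c)&(v<e)
rep('red',box(365,385,213,233)&((H<8)|(H>172))&(S>110))
y=rep('yel',box(210,310,180,280)&(H>18)&(H<32)&(S>170)&(W[...,2]>.06))
rep('or',box(155,185,150,190)&((H<12)|(H>174))&(S>120)&(W[...,2]>.07)&(W[...,2]<.2))
cr=box(310,400,190,290)&(W[...,2]>.095)&(W[...,2]<.112)
q=rep('rim',cr); print(cv2.minAreaRect((q[:,:2]*1000).astype(np.float32)))
l=box(310,400,190,290)&(W[...,2]>.115)&(W[...,2]<.135); q=rep('lids',l);print(cv2.minAreaRect((q[:,:2]*1000).astype(np.float32)))
t=box(200,430,170,310)&(W[...,2]>.04)&(W[...,2]<.15); q=rep('track',t);print(cv2.minAreaRect((q[:,:2]*1000).astype(np.float32)))
q=rep('hold',box(150,205,150,215)&(W[...,2]>.01)&(W[...,2]<.2))
for a in np.arange(.01,.18,.02):
    m=q[(q[:,2]>a)&(q[:,2]<a+.02)]; print(a.round(2),len(m),m[:,:2].min(0).round(3) if len(m) else 0,m[:,:2].max(0).round(3) if len(m) else 0)
print('cam',-z['R'].T@z['t'].ravel())
E
```

```text
red 16 [0.5266 0.2014 0.1221] [0.523 0.197 0.121] [0.532 0.207 0.125]
yel 485 [ 0.5945 -0.1199  0.0765] [ 0.478 -0.169  0.061] [ 0.646 -0.018  0.081]
or 244 [ 0.5491 -0.3564  0.1229] [ 0.525 -0.38   0.079] [ 0.556 -0.349  0.163]
rim 888 [0.6012 0.1712 0.1038] [0.492 0.103 0.095] [0.63  0.239 0.112]
((560.825927734375, 170.930908203125), (134.99533081054688, 137.57037353515625), 89.78105926513672)
lids 1530 [0.5719 0.1791 0.1218] [0.5   0.111 0.115] [0.622 0.231 0.126]
((560.9768676757812, 171.025390625), (119.52967071533203, 121.26593780517578), 89.9363784790039)
track 9954 [0.5785 0.106  0.0575] [ 0.33  -0.204  0.04 ] [0.793 0.3   0.126]
((578.0913696289062, 21.555206298828125), (563.5491943359375, 401.65948486328125), 67.0466537475586)
hold 801 [ 0.5474 -0.3555  0.0727] [ 0.358 -0.584  0.01 ] [ 0.573 -0.331  0.165]
0.01 215 [ 0.358 -0.584] [ 0.573 -0.331]
0.03 83 [ 0.384 -0.512] [ 0.562 -0.343]
0.05 86 [ 0.523 -0.378] [ 0.562 -0.342]
0.07 118 [ 0.518 -0.385] [ 0.56  -0.342]
0.09 62 [ 0.526 -0.374] [ 0.555 -0.349]
0.11 63 [ 0.528 -0.372] [ 0.555 -0.349]
0.13 69 [ 0.528 -0.375] [ 0.554 -0.349]
0.15 105 [ 0.525 -0.379] [ 0.554 -0.349]
0.17 0 0 0
cam [1.09743677 0.26246123 0.82954772]
```

Call:
play_rows --commands "0.44 1 0 0 0 0.43;0.44 1 0 0 0 0.43;0.44 1 0 0 0 0.43;0.44 1 0 0 0 0.43;0.44 1 0 0 0 0.43;0.44 1 0 0 0 0.43;0.44 1 0 0 0 0.43;0.44 1 0 0 0 0.43;0.44 1 0 0 0 0.43;0.44 1 0 0 0 0.43;0.44 1 0 0 0 0.43;0.44 1 0 0 0 0.43;0.44 1 0 0 0 0.43;0.44 1 0 0 0 0.43;0.44 1 0 0 0 0.43;0.44 1 0 0 0 0.43;0.44 1 0 0 0 0.43;0.44 1 0 0 0 0.43;0.44 1 0 0 0 0.43;0.44 1 0 0 0 0.43" --grip 40

```text
time_s: 2.1
tcp_pos: [0.4372, 0.0008, 0.2223]
ee_rot: [[0.003, -1.0, -0.0], [-1.0, -0.003, 0.0], [-0.0, 0.0, -1.0]]
wrist_force: [0.2, -0.0, 0.3]
gripper_width: 0.457
gripper_force: 0.0
```

Call:
play_rows --commands "0.42 1 0 0 0 0;0.42 1 0 0 0 0;0.42 1 0 0 0 0;0.42 1 0 0 0 0;0.42 1 0 0 0 0;0.42 1 0 0 0 0;0.42 1 0 0 0 0;0.42 1 0 0 0 0;0.42 1 0 0 0 0;0.36 0.5 0 0 0 0;0 0 0 0 0 0"

```text
time_s: 3.2
tcp_pos: [0.5619, 0.2863, 0.2209]
ee_rot: [[0.002, -1.0, -0.001], [-1.0, -0.002, -0.001], [0.001, 0.001, -1.0]]
wrist_force: [0.7, -0.5, -0.3]
gripper_width: 0.465
gripper_force: 0.0
```

Call:
play_rows --commands "0 0 -0.9 0 0 0;0 0 -0.9 0 0 0;0 0 -0.9 0 0 0;0 0 -0.9 0 0 0;0 0 -0.9 0 0 0;0 -0.2 0 0 0 0;0 -0.2 0 0 0 0;0 -0.2 0 0 0 0;0 -0.2 0 0 0 0;0 -0.2 0 0 0 0;0 -0.15 0 0 0 0;0 -0.15 0 0 0 0;0 -0.15 0 0 0 0;0 -0.2 0 0 0 0;0 -0.2 0 0 0 0"

```text
time_s: 4.7
tcp_pos: [0.5618, 0.229, 0.0878]
ee_rot: [[0.0, -1.0, 0.001], [-1.0, -0.0, 0.001], [-0.001, -0.001, -1.0]]
wrist_force: [-0.1, 1.4, 1.1]
gripper_width: 0.457
gripper_force: 0.9
```

Call:
play_rows --commands "0 -0.25 0 0 0 0;0 -0.3 0 0 0 0;0 -0.3 0 0 0 0;0 -0.3 0 0 0 0;0 -0.3 0 0 0 0;0 -0.3 0 0 0 0;0 -0.3 0 0 0 0;0 -0.3 0 0 0 0;0 -0.3 0 0 0 0;0 -0.3 0 0 0 0;0 -0.3 0 0 0 0;0 -0.3 0 0 0 0"

```text
time_s: 5.9
tcp_pos: [0.5614, 0.1217, 0.0875]
ee_rot: [[0.0, -1.0, -0.0], [-1.0, -0.0, -0.0], [0.0, 0.0, -1.0]]
wrist_force: [0.8, 2.4, -0.4]
gripper_width: 0.459
gripper_force: 1.0
```

Call:
play_rows --commands "0 -0.3 0 0 0 0;0 -0.3 0 0 0 0;0 -0.3 0 0 0 0;0 -0.3 0 0 0 0;0 -0.3 0 0 0 0;0 -0.3 0 0 0 0;0 -0.3 0 0 0 0;0 -0.3 0 0 0 0;0 -0.25 0 0 0 0;0 -0.22 0 0 0 0;0 -0.2 0 0 0 0;0 -0.18 0 0 0 0;0 -0.15 0 0 0 0;0 -0.12 0 0 0 0;0 -0.1 0 0 0 0;0 -0.1 0 0 0 0"

```text
time_s: 7.5
tcp_pos: [0.5612, 0.0107, 0.0875]
ee_rot: [[0.0, -1.0, -0.0], [-1.0, -0.0, -0.0], [0.0, 0.0, -1.0]]
wrist_force: [-0.1, 1.3, -0.3]
gripper_width: 0.459
gripper_force: 0.6
```

```bash
python3 - <<'E'
from h import *
p,d,i=cap('scene','scene2.png'); W=world(d,i); v,u=np.indices(d.shape)
for lo,hi in((.115,.135),(.095,.112)):
  m=(u>190)&(u<400)&(v>170)&(v<300)&(W[...,2]>lo)&(W[...,2]<hi); q=W[m&(W[...,0]>.48)&(W[...,0]<.65)]
  print(np.percentile(q,[1,99],axis=0).round(3))
print(r.sense()['tcp_pos'],r.sense()['wrist_force'])
cv2.imwrite('pics/c2.png',cv2.resize(p[150:310,180:420],None,fx=3,fy=3))
E
```

```text
[[ 0.506 -0.124  0.115]
 [ 0.62   0.018  0.128]]
[[ 0.497 -0.134  0.095]
 [ 0.629 -0.     0.111]]
[0.5611332  0.01027039 0.0874875 ] [ 0.80079732 -0.069685   -0.86912647]
```

View pics/c2.png

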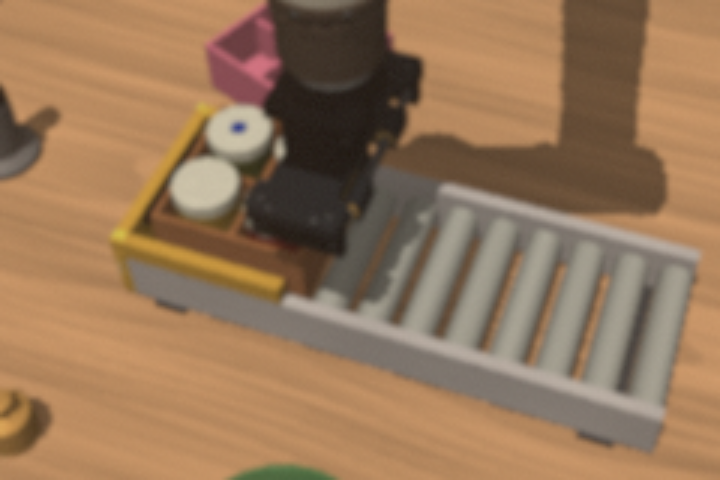

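The crate is in the bay, at about (240,190) in the crop, with a gap of about 20 mm to the stop. I'll push on slowly until the force rises.

Call:
play_rows --commands "0 -0.1 0 0 0 0;0 -0.1 0 0 0 0;0 -0.1 0 0 0 0;0 -0.1 0 0 0 0;0 -0.1 0 0 0 0;0 -0.1 0 0 0 0"

```text
time_s: 8.15
tcp_pos: [0.5612, -0.0074, 0.0875]
ee_rot: [[-0.0, -1.0, -0.001], [-1.0, 0.0, -0.0], [0.0, 0.001, -1.0]]
wrist_force: [0.4, 2.3, -0.5]
gripper_width: 0.459
gripper_force: 0.8
```

Call:
play_rows --commands "0 -0.05 0 0 0 0;0 -0.05 0 0 0 0"

```text
time_s: 8.35
tcp_pos: [0.5612, -0.0103, 0.0875]
ee_rot: [[-0.0, -1.0, -0.0], [-1.0, 0.0, -0.0], [0.0, 0.0, -1.0]]
wrist_force: [-1.2, 1.4, 0.9]
gripper_width: 0.456
gripper_force: 0.7
```

Call:
play_rows --commands "0 -0.05 0 0 0 0;0 -0.05 0 0 0 0;0 -0.05 0 0 0 0"

```text
time_s: 8.65
tcp_pos: [0.5612, -0.0131, 0.0875]
ee_rot: [[-0.001, -1.0, 0.0], [-1.0, 0.001, 0.003], [-0.003, -0.0, -1.0]]
wrist_force: [-4.0, 13.5, 3.0]
gripper_width: 0.458
gripper_force: 6.4
```

Call:
play_rows --commands "0 -0.03 0 0 0 0;0 -0.03 0 0 0 0"

```text
time_s: 8.85
tcp_pos: [0.5612, -0.0132, 0.0876]
ee_rot: [[-0.001, -1.0, 0.001], [-1.0, 0.001, 0.005], [-0.005, -0.001, -1.0]]
wrist_force: [-4.5, 18.2, 3.3]
gripper_width: 0.461
gripper_force: 8.6
```

Call:
play_rows --commands "0 0.2 0 0 0 0;0 0.4 0 0 0 0;0 0.5 0 0 0 0;0 0 1 0 0 0;0 0 1 0 0 0;0 0 1 0 0 0;0 0 1 0 0 0;0 -0.4 1 0 0 0;-0.2 -0.6 1 0 0 0;-0.2 -0.8 1 0 0 0;-0.2 -1 0.4 0 0 0;0 0 0 0 0 0;0 0 0 0 0 0" --grip 87

```text
time_s: 10.15
tcp_pos: [0.5433, -0.0672, 0.3094]
ee_rot: [[-0.001, -1.0, 0.0], [-1.0, 0.001, 0.0], [-0.0, -0.0, -1.0]]
wrist_force: [-0.4, 1.1, -0.2]
gripper_width: 1.002
gripper_force: 0.0
```

```bash
python3 - <<'E'
from h import *
s=r.sense();print(s['tcp_pos'],s['wrist_force'])
p,d,i=cap('wrist','wrist1.png'); print('cam',-np.array(i['R']).T@np.array(i['t']).ravel())
p,d,i=cap('scene','scene3.png')
E
```

```text
[ 0.54328683 -0.0672351   0.30943891] [-0.40313157  1.05029498 -0.17692788]
cam [ 0.54233674 -0.13192451  0.47227693]
```

View pics/wrist1.png

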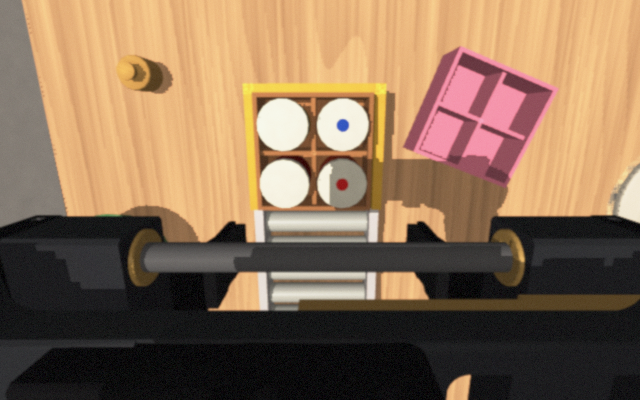

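The wrist view has the crate tight against the yellow stop, with its edge at row 94. The red dot is at (342,184) and the blue one at (343,125).

```bash
python3 - <<'E'
from h import *
for f,b in(('wrist1',(325,360,165,200)),('scene3',(190,320,170,290))):
  z=np.load(f'pics/{f}.png.npz'); p=z['p']; W=world(z['d'],z); h=cv2.cvtColor(p,cv2.COLOR_BGR2HSV).astype(int)
  v,u=np.indices(z['d'].shape)
  m=(u>b[0])&(u<b[1])&(v>b[2])&(v<b[3])&((h[...,0]<8)|(h[...,0]>172))&(h[...,1]>130)&(W[...,2]>.115)&(W[...,2]<.135)
  print(f,m.sum(),u[m].mean(),v[m].mean(),W[m].mean(0).round(4),W[m].min(0).round(3),W[m].max(0).round(3))
E
```

```text
wrist1 100 341.79 184.1 [ 0.525  -0.0581  0.1243] [ 0.519 -0.064  0.122] [ 0.53  -0.052  0.126]
scene3 10 273.8 196.0 [ 0.5272 -0.0599  0.1223] [ 0.523 -0.064  0.121] [ 0.531 -0.055  0.124]
```

Call:
play_rows --commands "0 -1 0 0 0 0;0 -1 0 0 0 0;0 -1 0 0 0 0;0 -1 0 0 0 0;0 -1 0 0 0 0;0 -1 0 0 0 0;0 -0.8 0 0 0 0;0 0 0 0 0 0;0 0 0 0 0 0"

```text
time_s: 11.15
tcp_pos: [0.5436, -0.2708, 0.3082]
ee_rot: [[0.0, -1.0, -0.002], [-1.0, -0.0, 0.001], [-0.001, 0.002, -1.0]]
wrist_force: [-1.1, 0.7, -1.0]
gripper_width: 1.001
gripper_force: 0.0
```

```bash
python3 - <<'E'
from h import *
p,d,i=cap('wrist','wrist2.png'); W=world(d,i); h=cv2.cvtColor(p,cv2.COLOR_BGR2HSV).astype(int)
print(r.sense()['tcp_pos'])
m=((h[...,0]<14)|(h[...,0]>174))&(h[...,1]>110)&(W[...,2]>.155)&(W[...,2]<.17)
q=W[m]; print(len(q)); 
if len(q): print(q.mean(0),q.min(0),q.max(0),cv2.minEnclosingCircle((q[:,:2]*1000).astype(np.float32)))
E
```

```text
[ 0.54361709 -0.27035436  0.30864071]
276
[ 0.55080723 -0.36789048  0.16326378] [ 0.5203127  -0.43119179  0.15603567] [ 0.77296887 -0.35098883  0.16985721] ((647.1016845703125, -395.51220703125), 130.82666015625)
```

View pics/wrist2.png

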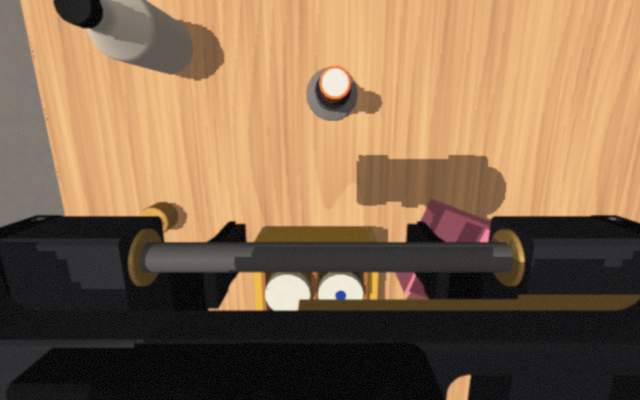

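The tester's white top is at (335,83) and the bottle is at (130,40). I'll locate both and check that the gripper clears the bottle.

```bash
python3 - <<'E'
from h import *
z=np.load('pics/wrist2.png.npz'); W=world(z['d'],z); v,u=np.indices(z['d'].shape)
m=(u>300)&(u<370)&(v>55)&(v<125)
for lo,hi in((.155,.175),(.076,.09),(.005,.03)):
  q=W[m&(W[...,2]>lo)&(W[...,2]<hi)]; print(len(q),np.median(q,0).round(4),q.min(0).round(4),q.max(0).round(4))
q=W[(u>50)&(u<200)&(v<80)&(W[...,2]>.05)]; print('bottle',q.min(0),q.max(0))
E
```

```text
854 [ 0.5351 -0.3654  0.164 ] [ 0.5203 -0.38    0.156 ] [ 0.549  -0.351   0.1666]
276 [ 0.54   -0.3538  0.0837] [ 0.5143 -0.3771  0.0763] [ 0.5552 -0.3448  0.0855]
900 [ 0.5422 -0.3519  0.0111] [ 0.5001 -0.4009  0.0055] [ 0.5702 -0.3302  0.0282]
bottle [ 0.54308404 -0.46101372  0.05002539] [ 0.78983277 -0.33552504  0.47098557]
```

Call:
play_rows --commands "-0.23 -1 0 0 0 0;0 -1 0 0 0 0;0 -1 0 0 0 0;0 -0.16 0 0 0 0;0 0 -1 0 0 0;0 0 -1 0 0 0;0 0 -1 0 0 0;0 0 -1 0 0 0;0 0 -1 0 0 0;0 0 -1 0 0 0;0 0 -0.5 0 0 0;0 0 -0.25 0 0 0;0 0 0 0 0 0"

```text
time_s: 12.5
tcp_pos: [0.5366, -0.3649, 0.1063]
ee_rot: [[0.002, -1.0, -0.002], [-1.0, -0.002, 0.001], [-0.001, 0.002, -1.0]]
wrist_force: [0.5, 0.2, 0.6]
gripper_width: 1.0
gripper_force: 0.0
```

Call:
play_rows --commands "0 0 0 0 0 0;0 0 0 0 0 0;0 0 0 0 0 0;0 0 0 0 0 0;0 0 0 0 0 0;0 0 0 0 0 0;0 0 0 0 0 0;0 0 0 0 0 0" --grip 0

```text
time_s: 13.3
tcp_pos: [0.5363, -0.3662, 0.107]
ee_rot: [[-0.0, -1.0, -0.001], [-1.0, 0.0, 0.0], [-0.0, 0.001, -1.0]]
wrist_force: [-1.6, -0.5, 0.5]
gripper_width: 0.358
gripper_force: 0.8
```

Call:
play_rows --commands "0 0 0 0 0 0;0 0 0 0 0 0;0 0 0 0 0 0;0 0 0 0 0 0"

```text
time_s: 13.7
tcp_pos: [0.5362, -0.3662, 0.107]
ee_rot: [[-0.0, -1.0, -0.001], [-1.0, 0.0, 0.0], [-0.0, 0.001, -1.0]]
wrist_force: [-1.0, -0.2, 0.4]
gripper_width: 0.337
gripper_force: 30.0
```

Call:
play_rows --commands "0 0 0.3 0 0 0;0 0 0.6 0 0 0;0 0 0.8 0 0 0;0 0 0.8 0 0 0;0 0 0.8 0 0 0;0 0 0.8 0 0 0;0 0 0.8 0 0 0;0 0 0.5 0 0 0;0 0 0.3 0 0 0;0 0 0 0 0 0"

```text
time_s: 14.7
tcp_pos: [0.5371, -0.3664, 0.2797]
ee_rot: [[0.0, -1.0, 0.003], [-1.0, -0.0, -0.001], [0.001, -0.003, -1.0]]
wrist_force: [-0.5, -0.8, -1.4]
gripper_width: 0.337
gripper_force: 30.0
```

Call:
play_rows --commands "0 0.3 0 0 0 0;-0.03 0.6 0 0 0 0;-0.03 0.8 0 0 0 0;-0.03 0.8 0 0 0 0;-0.03 0.8 0 0 0 0;-0.03 0.8 0 0 0 0;-0.03 0.8 0 0 0 0;-0.03 0.8 0 0 0 0;-0.03 0.8 0 0 0 0;-0.03 0.8 0 0 0 0;-0.03 0.8 0 0 0 0;-0.03 0.7 0 0 0 0;0 0.6 0 0 0 0;0 0.4 0 0 0 0;0 0.2 0 0 0 0;0 0.2 0 0 0 0;0 0 -0.3 0 0 0;0 0 -0.3 0 0 0;0 0 0 0 0 0;0 0 0 0 0 0"

```text
time_s: 16.7
tcp_pos: [0.5264, -0.0608, 0.2594]
ee_rot: [[-0.001, -1.0, -0.001], [-1.0, 0.001, -0.0], [0.0, 0.001, -1.0]]
wrist_force: [-0.3, -0.5, -0.4]
gripper_width: 0.339
gripper_force: 30.0
```

```bash
python3 - <<'E'
from h import *
s=r.sense();print(s['tcp_pos'],s['ee_rot'].round(4),s['wrist_force'],s['gripper_force'])
a=cap('scene','scene4.png')[0]; b=cap('side','side4.png')[0]
cv2.imwrite('pics/c4.png',np.hstack([cv2.resize(a[130:250,210:310],None,fx=4,fy=4),cv2.resize(b[120:240,310:410],None,fx=4,fy=4)]))
E
```

```text
[ 0.52640569 -0.06078742  0.25941694] [[-8.0e-04 -1.0e+00 -1.3e-03]
 [-1.0e+00  8.0e-04 -5.0e-04]
 [ 5.0e-04  1.3e-03 -1.0e+00]] [-0.25745278 -0.52794388 -0.3753832 ] 29.99163589440286
```

View pics/c4.png

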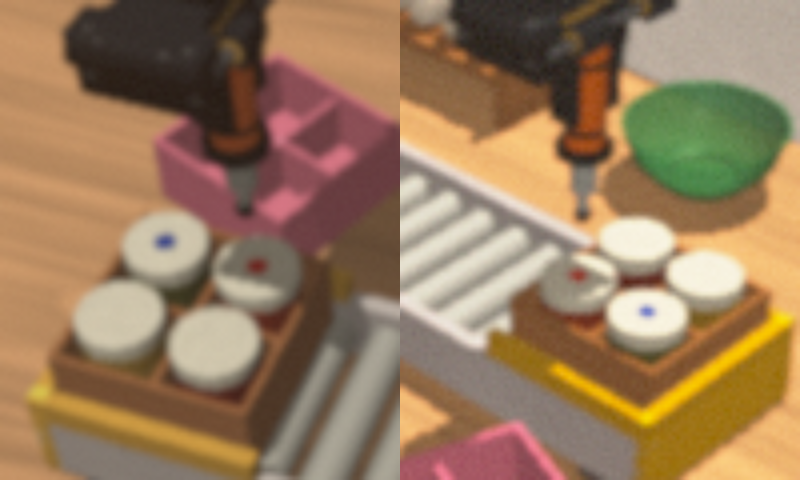

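Left crop: foot at (244,210) and dot at (257,267). Right crop: foot at (582,214) and dot at (578,274). I'll triangulate both points and compare them.

```bash
python3 - <<'E'
from h import *
P=[]
for n in('scene','side'):
    i=cams.camera_info(n); P.append(np.array(i['mtx'])@np.c_[np.array(i['R']),np.array(i['t']).ravel()])
for n,a,b in(('foot',(271,182),(355.5,173.2)),('dot',(274.2,196.7),(354.5,188.5))):
    X=cv2.triangulatePoints(P[0],P[1],np.array(a,float).reshape(2,1),np.array(b,float).reshape(2,1)); print(n,(X[:3]/X[3]).ravel().round(4))
for X in((.5265,-.059,.123),(.5264,-.0605,.1724)):
    for Q in P: q=Q@np.r_[X,1]; print(X,(q[:2]/q[2]).round(1))
E
```

```text
foot [ 0.5293 -0.0615  0.1748]
dot [ 0.5286 -0.0592  0.121 ]
(0.5265, -0.059, 0.123) [274.2 195.7]
(0.5265, -0.059, 0.123) [353.8 188.2]
(0.5264, -0.0605, 0.1724) [271.9 182. ]
(0.5264, -0.0605, 0.1724) [354.5 174.2]
```

Call:
play_rows --commands "-0.01 0.06 -0.3 0 0 0;0 0 -0.4 0 0 0;0 0 -0.4 0 0 0;0 0 -0.2 0 0 0;0 0 -0.06 0 0 0;0 0 0 0 0 0;0 0 0 0 0 0;0 0 0 0 0 0"

```text
time_s: 17.6
tcp_pos: [0.5267, -0.0584, 0.2198]
ee_rot: [[0.0, -1.0, 0.001], [-1.0, -0.0, 0.0], [-0.0, -0.001, -1.0]]
wrist_force: [0.1, -0.0, -1.4]
gripper_width: 0.334
gripper_force: 30.0
```

```bash
python3 - <<'E'
from h import *
s=r.sense();print(s['tcp_pos'],s['wrist_force'])
a=cap('scene','scene5.png')[0]; b=cap('side','side5.png')[0]
fs=[]
for _ in range(10): cams.capture('side'); fs.append(r.sense()['wrist_force'])
print(np.mean(fs,0),np.std(fs,0))
cv2.imwrite('pics/c5.png',np.hstack([cv2.resize(a[160:220,245:295],None,fx=8,fy=8,interpolation=2),cv2.resize(b[150:210,330:380],None,fx=8,fy=8,interpolation=2)]))
E
```

```text
[ 0.52666029 -0.05837084  0.21977919] [ 0.11084269 -0.01548604 -1.35904235]
[-0.0719609   0.03619125 -1.33901702] [0.60343954 0.46017437 0.33420786]
```

View pics/c5.png

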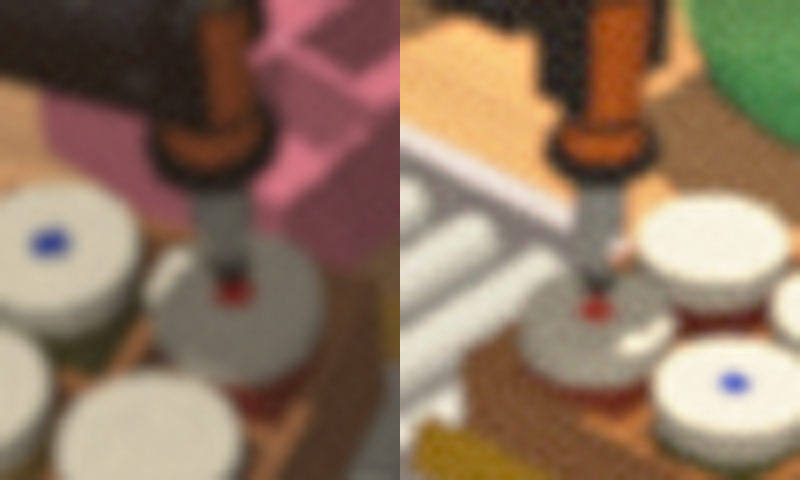

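The foot is about 10 mm above the dot and in line with it in both views: (232,270) left and (597,285) right. The free baseline is Fz ≈ -1.35 N.

Call:
play_rows --commands "0 0 -0.1 0 0 0;0 0 -0.1 0 0 0;0 0 0 0 0 0;0 0 0 0 0 0"

```text
time_s: 18.6
tcp_pos: [0.5262, -0.0584, 0.213]
ee_rot: [[0.0, -1.0, -0.0], [-1.0, -0.0, -0.0], [0.0, 0.0, -1.0]]
wrist_force: [-0.7, 0.5, -2.3]
gripper_width: 0.333
gripper_force: 30.0
```

Call:
play_rows --commands "0 0 -0.05 0 0 0;0 0 0 0 0 0;0 0 0 0 0 0"

```text
time_s: 18.9
tcp_pos: [0.5263, -0.0584, 0.2117]
ee_rot: [[0.0, -1.0, 0.0], [-1.0, -0.0, -0.0], [0.0, -0.0, -1.0]]
wrist_force: [0.1, -0.3, -2.0]
gripper_width: 0.338
gripper_force: 30.0
```

Call:
play_rows --commands "0 0 -0.05 0 0 0;0 0 0 0 0 0;0 0 0 0 0 0"

```text
time_s: 19.2
tcp_pos: [0.5263, -0.0584, 0.2102]
ee_rot: [[-0.0, -1.0, -0.0], [-1.0, 0.0, -0.0], [0.0, 0.0, -1.0]]
wrist_force: [-0.4, 0.4, -0.6]
gripper_width: 0.334
gripper_force: 30.0
```

Call:
play_rows --commands "0 0 -0.05 0 0 0;0 0 0 0 0 0;0 0 0 0 0 0"

```text
time_s: 19.5
tcp_pos: [0.5265, -0.0584, 0.209]
ee_rot: [[0.0, -1.0, 0.0], [-1.0, -0.0, -0.0], [0.0, -0.0, -1.0]]
wrist_force: [-0.3, 1.2, 0.4]
gripper_width: 0.34
gripper_force: 30.0
```

Call:
play_rows --commands "0 0 -0.06 0 0 0;0 0 -0.06 0 0 0;0 0 0 0 0 0;0 0 0 0 0 0"

```text
time_s: 19.9
tcp_pos: [0.5265, -0.0584, 0.2053]
ee_rot: [[0.0, -1.0, 0.0], [-1.0, -0.0, -0.0], [0.0, -0.0, -1.0]]
wrist_force: [-0.5, -0.4, 0.4]
gripper_width: 0.341
gripper_force: 30.0
```

```bash
python3 - <<'E'
from h import *
fs=[];z=[]
for _ in range(20): cams.capture('side'); s=r.sense();fs.append(s['wrist_force']);z.append(s['tcp_pos'])
print(np.mean(fs,0),np.std(fs,0)/20**.5,np.mean(z,0),s['time_s'])
E
```

```text
[ 0.02325128 -0.0573655   1.28658368] [0.1018974  0.14816752 0.08399483] [ 0.52645306 -0.05840096  0.20524452] 20.9
```

Call:
play_rows --commands "0 0 -0.04 0 0 0;0 0 -0.04 0 0 0;0 0 0 0 0 0;0 0 0 0 0 0;0 0 0 0 0 0"

```text
time_s: 21.4
tcp_pos: [0.5264, -0.0584, 0.2029]
ee_rot: [[0.0, -1.0, 0.0], [-1.0, -0.0, -0.0], [0.0, -0.0, -1.0]]
wrist_force: [0.0, -0.8, 2.1]
gripper_width: 0.341
gripper_force: 30.0
```

```bash
python3 - <<'E'
from h import *
fs=[];z=[]
a=cap('scene','scene6.png')[0]; b=cap('side','side6.png')[0]
for _ in range(25): cams.capture('side'); s=r.sense();fs.append(s['wrist_force']);z.append(s['tcp_pos'])
print(np.mean(fs,0),np.std(fs,0)/5,np.mean(z,0),s['time_s'],s['gripper_force'])
cv2.imwrite('pics/c6.png',np.hstack([cv2.resize(a[140:240,215:315],None,fx=4,fy=4,interpolation=2),cv2.resize(b[140:240,310:410],None,fx=4,fy=4,interpolation=2)]))
E
```

```text
[0.7971824  0.20655953 1.97713579] [0.12333609 0.09401362 0.10669389] [ 0.52639298 -0.05839203  0.2027901 ] 22.75 29.993150057271123
```

View pics/c6.png

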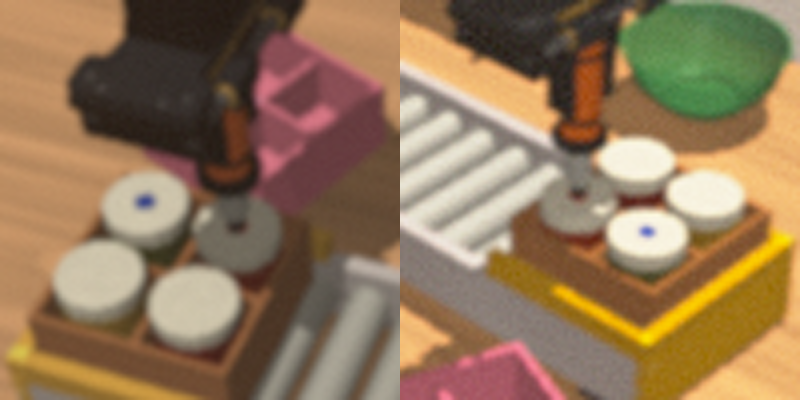

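The foot is centred on the marked lid, at (237,228) left and (578,195) right. The net force is about 3.4 N and the crate is still against the stop.

```bash
python3 -c "
from station import r
print(r.finish_job())"
```

```text
the job is handed in; nothing more can be done
None
```

I handed the job in at about 23 s: the crate is in the yellow bay against the end stop, and the arm is holding the lid tester upright on the red dot, pressing at about 3.4 N.

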